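# Lid pull check on a sauce tub

## Task

The tub in the pull gauge's sled needs its lid checked. Snap the loose grey rectangular lid down flush all round onto the tub; then, holding the lid by its rib, draw the sled out slowly until its pointer lines up with the index collar, without pulling past it, and keep it there for a good second. Ease the sled back fully home under control, not letting it fly back, and let go with the lid still snapped on; do not knock over the jars standing beside the lid and the gauge.

Things in the scene. Friction and masses are not known exactly. Their poses are not given: they have to be found in the camera images.
- lid_grip (a point): Gripping point on the loose lid's rib: mid-thickness, mid-length, 19 mm above the lid's top face. Lid: grey plastic, 130 (x) by 107 mm (y), about 120 g, lying skirt-down on the table, rib up; half a turn makes no difference. The rib stands on the lid's middle: 16 mm thick (along x), 64 mm long (along y), 34 mm high. On the table this point is 41.7 mm up.
- lid_seat (a point): Centre of the lid's underside, the face that rests on the tub's rim: 23 mm straight below lid_grip; same axes. The skirt reaches 18.7 mm below it, the top face is 4 mm above it. Catches in the tub hold an unsnapped lid about 13 mm too high; about 6 to 12 N straight down snaps it home. Flush, this point is at tub_rim (height within about 1 mm).
- tub_rim (a point): Centre of the top of the white tub's rim, 100 mm above the table. Rim 124 (x) by 92 mm (y) outside, rounded. The tub is fixed to the sled and moves with it. The x axis lies along the travel; drawing out goes to -x. The lid goes over it with its x axis along this x (either way round) and about 1.8 mm of play each way. A sprung catch sits in the middle of each long wall.
- pointer (a point): Tip of the dark pointer arm on the sled's side (its +y side), 28 mm above the table. It moves with the sled along the white scale. tub_rim lies level with it along x.
- mark_tip (a point): Tip of the index collar's blade, facing the pointer across the scale. The collar is a dark 14 x 16 x 18 mm block clamped on the scale's outer edge; it stays put. Same axes as the gauge. The sled is at the mark when the pointer and this tip have the same x along the gauge's axis; accepted within 5 mm.
- sled (a joint): How far the sled is drawn out, in m: 0 at home, growing as it moves along the gauge's -x (roughly towards the robot); stop at 0.085. A spring pulls it home: 2 N at home plus 1 N for each 10 mm. Let go, it flies back.
- mark (a joint): Where the index collar is clamped, in m of sled travel: the sled is at the mark when joint sled equals this (0.045 to 0.07).
- gauge: Pull gauge screwed to the table: grey bed 320 x 120 mm, 12 mm thick, carrying sled and tub; an aluminium spring barrel (38 mm across, top 59 mm up) at its far (+x) end and a 36 mm wide scale along its +y side. Origin at table level, under the tub's centre when the sled is home. The sled travels along its -x.
- jar0: Filled glass jar with black cap, 54 mm across, 72 mm high, standing near the lid; origin at the centre of its underside. A bystander.
- jar1: The same kind of jar, standing beside the scale of the gauge. A bystander.
Mind the look-alikes: they are no part of the job. There is more than one size of the part that bears lid_grip; the job needs the smallest.

How it is judged:
By the outcome, as a careful person would: the job done as asked, in the order asked, and still so for the second after the job is handed in, with the robot touching nothing.
It also fails if it takes over 54 s, if anything falls off the work surface, if the arm or the gripper's body presses on something with over 40 N, if the wrist force passes 120 N, or if a joint passes its speed limit or range.

## Robot

A 7-joint arm with a two-finger parallel gripper is mounted at the origin on the work surface. World frame = base frame: x ahead of the robot, y to its left, z up, the work surface at z = 0. Lengths are in m, angles in degrees, forces in N, time in s.
With the tool pointing down it reaches from about 0.4 to 0.75 m from the base axis. Payload 19.5 kg.
Tool frame: the origin (TCP) lies on the front face of the gripper's body, between the roots of the fingers; the fingertips stand 73 mm ahead of it and the grasp point (between the pads) lies 54 mm ahead of it; z points along the fingers, y is the line along which they close (so a half turn about z gives the same grasp; the last joint's range is limited). The gripper opens to 85 mm and grips with 20 to 120 N. Pads are 22 mm wide; open, the fingers measure 114 mm over their backs; the gripper's body (76 mm by 85 mm) begins 54 mm behind the grasp point. The pads swing forward as they close: fully open they stand 13 mm farther back than shut.
Start: joints at [-2.389, 40.479, -1.581, 85.061, 1.261, 54.483, -4.326], TCP at [0.575, 0, 0.304] pointing down, gripper open.
Joint ranges: [-155.06, 155.06], [-18.47, 123.98], [-90, 86.84], [0, 140.48], [-83.41, 263.41], [0, 116], [-161.91, 161.91]. Speed limits (degrees/s): [108.29, 108.29, 147.25, 147.25, 172.46, 172.46, 172.46].

## Interface

Orientations are given as a 3x3 rotation matrix whose columns are the frame's x, y, z axes.
In Python, from workcell import arm gives the robot as it stands. The module is installed in compiled form; this text tells all that it offers.
- The arm moves only by the tool move_arm, never from a script. Its argument "steps" is text: rows parted by semicolons, each of 7 numbers parted by spaces: the shift along the tool's x, y, z in m, then the turn, a rotation vector about the tool's x, y, z in rad, then the closure, from 0 (fully open) to 1 (shut). A call has 1 to 10 rows; each row is the pose to reach, as a shift and turn from the pose commanded when the call began, along the tool's axes at that moment; what a row does not reach only later rows make up. A row lasts 1/10 s, in which the tool goes at most 50 mm and 8.59 degrees, less where a joint would pass 70% of its speed; a pose out of reach is approached as far as the arm can. A call with a gripper value outside its range is refused whole. The fingers move at their own pace and stop on an object; "newtons" is the grip in N (left out, the last holds). Time passes only in rows, so rows that repeat a pose let the fingers close. It gives the time, the measured TCP pose, the force, the opening and the grip force at its end, in the units of the state.
- arm.observe(): the state, without advancing time (a new reading comes with each control period).
- arm.get_image(name): name is "scene" or "side" or "wrist"; returns a dict with "image" (480x640x3 uint8, blue, green, red), "depth" (480x640 float32, m along the optical axis (not along the pixel's ray), 0 where there is no reading), "mtx" (3x3 intrinsics, pixels), "camera_from_world" (4x4, takes a point from world to camera coordinates). Camera axes: x right, y up, looking along -z (the intrinsics and any distortion apply to the point x, -y, -z); pixel columns grow to the right and rows downward; lengths in m; the calibration is good to about 2 mm. A picture is of the moment at which its call begins.
- arm.job_done(): hands the job in; it is judged then, once.
The state is a dict: "time_s": time; "joint_pos": joint angles; "qd": joint speeds; "tau": joint torques, N m; "tcp_pos": TCP position; "orientation": TCP orientation; "ft_force": force on the tool from outside, world axes, zero at the start; "ft_torque": the same for the moment, N m; "finger_gap": finger opening in m; "grasp_force": force on a finger pad.
Only numpy, scipy, OpenCV 4.12 (cv2) and the standard library are available. Lean on these libraries where they do the work, as an engineer would, in place of code of your own. Each camera call takes 0.05 s, during which the arm holds its last target. There are 200 camera calls.

## Working session

There is one attempt and no reset: what is moved stays moved. The work goes in short steps, Python scripts to look and compute and a tool call to move; the robot and the scene stay as the last step left them, time stands still between calls to the robot, and variables do not carry over. Pictures are saved under pics/ and viewed, at most 11 in all, crops included, and the job is handed in when it is done.

Besides the shell and the picture viewer there is one more tool, called after "Request:" by a JSON object that holds its "op" and its "data". move_arm: Moves the arm, as the interface text tells. Its arguments: {"type":"object","properties":{"steps":{"type":"string"},"newtons":{"type":"number"}},"required":["steps"]}

```bash
mkdir -p pics
cat > h.py <<'E'
import numpy as np, cv2, pickle
from workcell import arm
def grab(n,tag):
    d=arm.get_image(n); pickle.dump(d,open(f'{tag}.pkl','wb')); cv2.imwrite(f'pics/{tag}.png',d['image']); return d
def load(tag): return pickle.load(open(f'{tag}.pkl','rb'))
def ray(d,u,v):
    M=np.asarray(d['camera_from_world']);K=np.asarray(d['mtx'])
    r=np.linalg.inv(K)@[u,v,1]; r=np.array([r[0],-r[1],-r[2]])
    R=M[:3,:3]; return -R.T@M[:3,3], R.T@r
def onz(d,u,v,z):
    o,r=ray(d,u,v); return o+r*(z-o[2])/r[2]
def cloud(d):
    M=np.asarray(d['camera_from_world']);K=np.asarray(d['mtx'])
    v,u=np.mgrid[:480,:640]; r=np.stack([u,v,np.ones_like(u)],-1)@np.linalg.inv(K).T
    p=r*d['depth'][...,None]*[1,-1,-1]
    return (p-M[:3,3])@M[:3,:3]
E
python3 - <<'E'
from h import *
for n in('scene','side','wrist'): 
    d=grab(n,n+'0'); print(n,onz(d,320,240,0),ray(d,320,240)[0])
s=arm.observe(); print(s['time_s'],s['ft_force'],s['finger_gap'],s['tcp_pos'],s['orientation'])
a=cv2.imread('pics/scene0.png');b=cv2.imread('pics/side0.png');cv2.imwrite('pics/wm0.png',cv2.resize(np.vstack([a,b]),(400,600)))
E
```

```text
scene [0.40855691 0.20399744 0.        ] [ 1.20191164 -0.60494644  1.02031543]
side [ 5.21744866e-01  4.98536937e-02 -1.11022302e-16] [0.11708606 0.70091726 0.95615244]
wrist [ 0.57275492 -0.04316336  0.        ] [0.5750392  0.07613808 0.37340714]
0.15 [-0.08045826 -0.44323957 -0.20816263] 0.0855670687124972 [5.74888237e-01 2.00466207e-05 3.03565482e-01] [[-3.11443633e-05  9.99999713e-01 -7.56608352e-04]
 [ 9.99999999e-01  3.11367526e-05 -1.00708034e-05]
 [-1.00472422e-05 -7.56608666e-04 -9.99999714e-01]]
```

View pics/scene0.png

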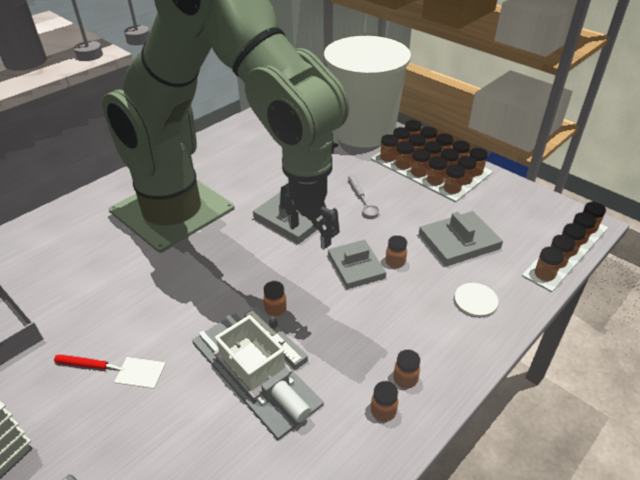

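View pics/side0.png

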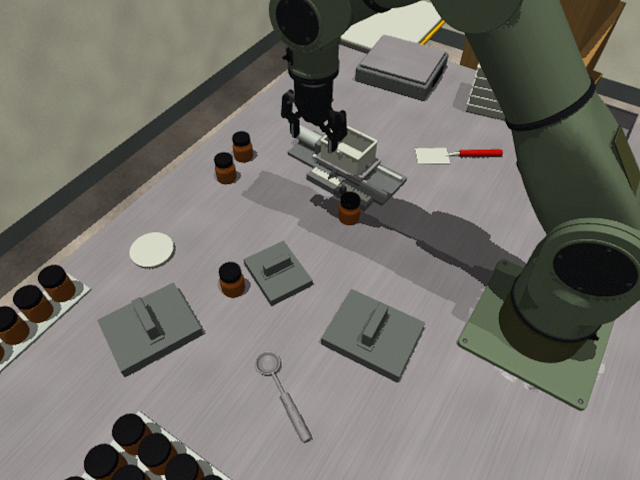

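The scene view shows the smallest lid at (356,262) beside jar0 (397,252), and the gauge with its tub at (250,350) with jar1 at (275,297). In the side view the lid is at (278,272) and the tub at (348,150). The two larger lids are decoys.

Run:
```python
from h import *
def rect(P):
    (c,s,a)=cv2.minAreaRect((P[:,:2]*1000).astype(np.float32)); return np.round(c,1),np.round(s,1),round(a,1)
for tag,lid,tub in(('scene0',(356,268),(250,350)),('side0',(278,280),(345,150))):
    d=load(tag);C=cloud(d); hsv=cv2.cvtColor(d['image'],cv2.COLOR_BGR2HSV)
    L=onz(d,*lid,.025); T=onz(d,*tub,.09); print(tag,L.round(3),T.round(3))
    ok=d['depth']>0
    near=ok&(np.hypot(C[...,0]-L[0],C[...,1]-L[1])<.095)&(hsv[...,1]<60)
    for lo,hi in((.017,.028),(.048,.066)):
        m=near&(C[...,2]>lo)&(C[...,2]<hi); 
        n,lab,st,_=cv2.connectedComponentsWithStats(m.astype(np.uint8)); k=1+st[1:,4].argmax(); P=C[lab==k]
        print('lid',lo,len(P),rect(P),np.median(P[:,2]).round(4))
    near=ok&(np.hypot(C[...,0]-T[0],C[...,1]-T[1])<.12)
    m=near&(C[...,2]>.094)&(C[...,2]<.108)
    n,lab,st,_=cv2.connectedComponentsWithStats(m.astype(np.uint8)); k=1+st[1:,4].argmax(); P=C[lab==k]
    print('tub',len(P),rect(P),np.median(P[:,2]).round(4))
    # black caps
    m=(hsv[...,2]<50)&ok&(C[...,2]>.06)&(C[...,2]<.08)
    n,lab,st,ce=cv2.connectedComponentsWithStats(m.astype(np.uint8))
    for k in range(1,n):
        if st[k,4]>60: print('cap',ce[k].round(),C[lab==k].mean(0).round(3))
```

```text
scene0 [0.568 0.17  0.025] [ 0.608 -0.21   0.09 ]
lid 0.017 1153 (array([551.1, 192.9]), array([111., 137.]), 63.6) 0.0245
lid 0.048 176 (array([549.3, 193.6]), array([64.7, 24.2]), 62.6) 0.0572
tub 710 (array([ 599. , -202.5]), array([ 97.6, 126.7]), 84.3) 0.0999
cap [405. 132.] [0.305 0.712 0.076]
cap [427. 135.] [0.368 0.745 0.076]
cap [389. 142.] [0.305 0.627 0.075]
cap [460. 149.] [0.489 0.748 0.075]
cap [404. 149.] [0.363 0.627 0.075]
cap [433. 150.] [0.431 0.685 0.075]
cap [476. 156.] [0.55  0.744 0.076]
cap [421. 158.] [0.43  0.625 0.074]
cap [443. 162.] [0.492 0.651 0.074]
cap [466. 164.] [0.55  0.686 0.076]
cap [455. 174.] [0.553 0.624 0.075]
cap [578. 229.] [0.924 0.634 0.076]
cap [552. 260.] [0.929 0.482 0.074]
cap [273. 290.] [ 0.507 -0.053  0.072]
side0 [0.528 0.215 0.025] [ 0.59  -0.175  0.09 ]
lid 0.017 1844 (array([546.9, 189.8]), array([108.7, 134. ]), 64.4) 0.0231
lid 0.048 217 (array([548. , 189.7]), array([64.6, 20.2]), 63.1) 0.0559
tub 254 (array([ 585.2, -204. ]), array([ 96.1, 102.5]), 85.7) 0.0989
cap [241. 138.] [ 0.86  -0.081  0.071]
cap [223. 160.] [0.846 0.011 0.071]
cap [350. 200.] [ 0.498 -0.046  0.071]
cap [229. 272.] [0.608 0.279 0.071]
cap [ 52. 277.] [0.914 0.497 0.076]
cap [ 28. 297.] [0.914 0.558 0.076]
cap [535. 335.] [0.009 0.068 0.07 ]
cap [  7. 318.] [0.907 0.613 0.075]
cap [128. 430.] [0.54  0.638 0.077]
cap [154. 450.] [0.479 0.638 0.077]
cap [101. 461.] [0.54  0.7   0.077]
cap [182. 468.] [0.42  0.634 0.077]
cap [128. 473.] [0.488 0.689 0.078]
cap [211. 477.] [0.37  0.62  0.078]
```

View pics/wrist0.png

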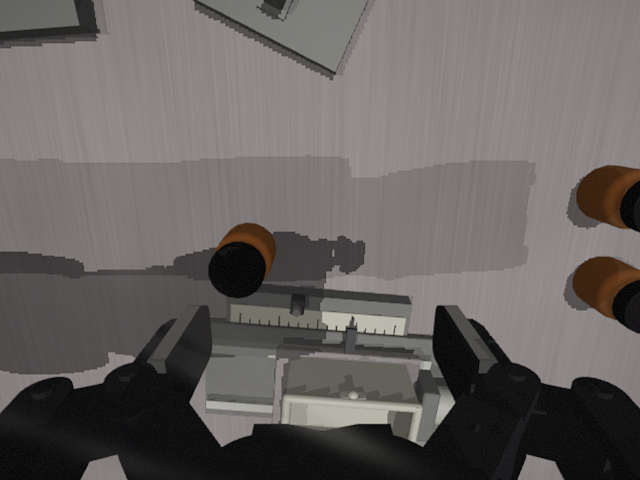

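The wrist view shows the gauge's scale with the collar at about (297,305) and the pointer tip at about (352,320). Jar1 is at (240,262), and the image's right is world +x. I'll go above the lid.

Request:
{"op": "move_arm", "data": {"steps": "0.04 -0.005 0.02 0 0 0.1 0;0.08 -0.01 0.04 0 0 0.2 0;0.12 -0.016 0.06 0 0 0.3 0;0.16 -0.022 0.08 0 0 0.4 0;0.192 -0.026 0.10 0 0 0.461 0;0.192 -0.026 0.10 0 0 0.461 0;0.192 -0.026 0.10 0 0 0.461 0", "newtons": 80}}

```text
time_s: 0.85
tcp_pos: [0.5487, 0.1922, 0.2035]
orientation: [[0.443, 0.896, -0.001], [0.896, -0.443, -0.001], [-0.001, -0.0, -1.0]]
ft_force: [0.6, -0.5, 1.0]
finger_gap: 0.0851
grasp_force: 0.0
```

Run:
```python
from h import *
d=grab('wrist','wrist1');C=cloud(d);ok=d['depth']>0
s=arm.observe(); t=np.array(s['tcp_pos']);R=np.array(s['orientation']);print(s['time_s'],t,s['ft_force'])
hsv=cv2.cvtColor(d['image'],cv2.COLOR_BGR2HSV)
near=ok&(np.hypot(C[...,0]-.549,C[...,1]-.192)<.11)
for lo,hi in((.017,.028),(.048,.061)):
    m=near&(C[...,2]>lo)&(C[...,2]<hi)
    n,lab,st,_=cv2.connectedComponentsWithStats(m.astype(np.uint8)); k=1+st[1:,4].argmax(); P=C[lab==k]
    (c,sz,a)=cv2.minAreaRect((P[:,:2]*1000).astype(np.float32)); print(lo,len(P),np.round(c,1),np.round(sz,1),round(a,1),np.median(P[:,2]).round(4), 'tool',(np.r_[c[0]/1e3,c[1]/1e3,t[2]]-t)@R)
print('yaw tool y',np.degrees(np.arctan2(R[1,1],R[0,1])))
```

```text
0.9 [0.5492219  0.19126131 0.20404291] [-0.10325133  0.33369589 -0.11562928]
0.017 26322 [548.1 190.8] [108.  134.1] 64.3 0.0227 tool [-9.47440817e-04 -7.64636971e-04  1.47407073e-07]
0.048 2672 [548.3 191.4] [63.8 15.9] 64.2 0.0565 tool [-2.73976747e-04 -8.48341139e-04 -2.11655966e-07]
yaw tool y -26.401454584496143
```

View pics/wrist1.png

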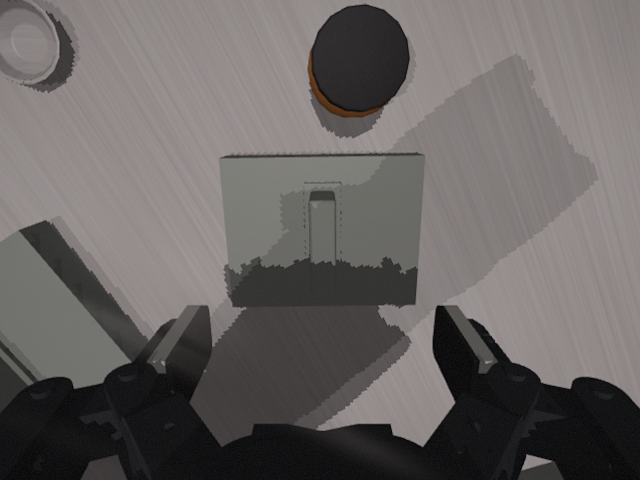

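The lid lies squarely under the gripper at (320,230) with the rib between the fingers; jar0 at (360,60) is clear. I'll go down and grip.

Request:
{"op": "move_arm", "data": {"steps": "0 -0.001 0.03 0 0 -0.011 0;0 -0.001 0.06 0 0 -0.011 0;0 -0.001 0.085 0 0 -0.011 0;0 -0.001 0.104 0 0 -0.011 0;0 -0.001 0.104 0 0 -0.011 0.5;0 -0.001 0.104 0 0 -0.011 1;0 -0.001 0.104 0 0 -0.011 1;0 -0.001 0.104 0 0 -0.011 1;0 -0.001 0.104 0 0 -0.011 1;0 -0.001 0.104 0 0 -0.011 1", "newtons": 90}}

```text
time_s: 1.9
tcp_pos: [0.5483, 0.1926, 0.1009]
orientation: [[0.435, 0.9, 0.001], [0.9, -0.435, 0.0], [0.001, 0.001, -1.0]]
ft_force: [-2.1, -0.6, 12.2]
finger_gap: 0.0145
grasp_force: 87.7
```

Request:
{"op": "move_arm", "data": {"steps": "0 0 -0.01 0 0 0 1;0 0 -0.03 0 0 0 1;0 0 -0.06 0 0 0 1;0 0 -0.1 0 0 0 1;0 0 -0.14 0 0 0 1;0 0 -0.14 0 0 0 1"}}

```text
time_s: 2.5
tcp_pos: [0.5493, 0.1927, 0.2452]
orientation: [[0.435, 0.9, 0.007], [0.9, -0.435, 0.003], [0.005, 0.005, -1.0]]
ft_force: [-0.5, -0.2, -3.1]
finger_gap: 0.0143
grasp_force: 88.0
```

Run:
```python
from h import *
print(arm.observe()['ft_force'],arm.observe()['ft_torque'],arm.observe()['tcp_pos'],arm.observe()['finger_gap'])
ds={'scene2':grab('scene','scene2'),'side2':grab('side','side2'),'wrist0':load('wrist0')}
for k,d in ds.items():
    C=cloud(d);ok=d['depth']>0
    near=ok&(np.hypot(C[...,0]-.597,C[...,1]+.203)<.1)
    P=C[near&(C[...,2]>.094)&(C[...,2]<.106)]
    z=np.median(P[:,2])
    (c,sz,a)=cv2.minAreaRect((P[:,:2]*1000).astype(np.float32)); print(k,len(P),np.round(c,1),np.round(sz,1),round(a,1),z.round(4))
    # percentile based box at a range of yaw
    for yaw in (-7,-6,-5,-4,-3):
        w=np.radians(yaw);R=np.array([[np.cos(w),np.sin(w)],[-np.sin(w),np.cos(w)]])
        q=P[:,:2]@R.T; lo,hi=np.percentile(q,[2,98],axis=0); print('  ',yaw,(R.T@((lo+hi)/2)).round(4),(hi-lo).round(4))
# image crops
a=ds['scene2']['image'][290:450,170:350];b=ds['side2']['image'][100:220,260:430]
cv2.imwrite('pics/c2.png',np.vstack([cv2.resize(a,(720,600))[:300*2:2],cv2.resize(b,(720,300))]))
```

```text
[-0.47156214 -0.22674798 -3.11298623] [-0.0290977   0.02391979 -0.0360721 ] [0.54928678 0.19270882 0.2451593 ] 0.014285595341224295
scene2 705 [ 598.4 -203.1] [100.2 126.2] 84.7 0.1001
   -7 [ 0.5998 -0.203 ] [0.1223 0.0922]
   -6 [ 0.5996 -0.2029] [0.1222 0.0915]
   -5 [ 0.5995 -0.2029] [0.122  0.0913]
   -4 [ 0.5995 -0.2032] [0.1221 0.0914]
   -3 [ 0.5996 -0.2032] [0.1226 0.0924]
side2 400 [ 597.4 -203.5] [ 98.5 124.8] 85.1 0.0991
   -7 [ 0.5969 -0.2044] [0.1219 0.0926]
   -6 [ 0.5968 -0.2044] [0.1217 0.0922]
   -5 [ 0.5968 -0.2043] [0.1213 0.0925]
   -4 [ 0.5965 -0.2039] [0.1213 0.0928]
   -3 [ 0.5964 -0.2037] [0.1219 0.0934]
wrist0 1845 [ 600.8 -174.8] [ 40.1 125.6] 80.8 0.0987
   -7 [ 0.6003 -0.1743] [0.1209 0.0336]
   -6 [ 0.6002 -0.1751] [0.1208 0.034 ]
   -5 [ 0.6001 -0.1757] [0.1208 0.0348]
   -4 [ 0.6001 -0.1759] [0.1208 0.0362]
   -3 [ 0.6001 -0.1761] [0.1206 0.0379]
```

View pics/c2.png

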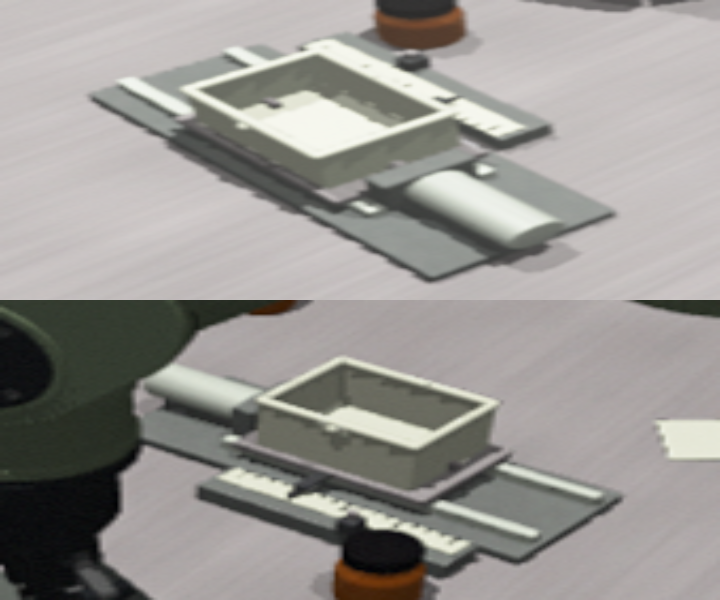

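The crop shows the empty tub at home, with the scale on its +y side, the pointer on the scale, the collar nearer the robot and jar1 beside it. Next I'll measure the yaw, the pointer and collar, and how the lid sits in the hand.

Run:
```python
from h import *
s=arm.observe();t=np.array(s['tcp_pos']);R=np.array(s['orientation']);print(s['time_s'],t.round(4),R.round(4).tolist())
d=load('wrist0');C=cloud(d);ok=d['depth']>0;hsv=cv2.cvtColor(d['image'],cv2.COLOR_BGR2HSV)
g=(hsv[...,1]<70)&(hsv[...,2]>130)
roi=np.zeros_like(g);roi[285:345,215:425]=1
m=g&roi&ok&(C[...,2]>.01)&(C[...,2]<.035)
P=C[m];print('scale z',np.median(P[:,2]),len(P))
n,lab,st,ce=cv2.connectedComponentsWithStats(m.astype(np.uint8))
for k in range(1,n):
    if st[k,4]>100:
        Q=C[lab==k]; (c,sz,a)=cv2.minAreaRect((Q[:,:2]*1000).astype(np.float32));print(st[k],np.round(c,1),np.round(sz,1),round(a,1))
# upper edge line of scale block: first pixel where z jumps from table
pts=[]
for u in range(235,408,3):
    col=C[260:330,u,2]; j=np.where((col>.012)&ok[260:330,u])[0]
    if len(j): pts.append(C[260+j[0]+1,u,:3])
pts=np.array(pts);z=np.median(pts[:,2])
pts=pts[abs(pts[:,2]-z)<.004]
vx,vy,x,y=cv2.fitLine(pts[:,:2].astype(np.float32),cv2.DIST_HUBER,0,.001,.001).ravel();print('edge yaw',np.degrees(np.arctan(vy/vx)),len(pts),z,x,y)
cv2.imwrite('pics/c0.png',cv2.resize(d['image'][275:365,200:430],(780,305),interpolation=cv2.INTER_CUBIC))
d=grab('wrist','wrist2');C=cloud(d);ok=d['depth']>0;q=(C-t)@R
for lo,hi in((.068,.082),(.035,.05)):
    m=ok&(q[...,2]>lo)&(q[...,2]<hi)&(abs(q[...,1])<.075)&(abs(q[...,0])<.065)
    if lo<.05: m&=abs(q[...,1])<.012
    Q=q[m];print('held',lo,len(Q),np.percentile(Q,[1,50,99],axis=0).round(4).tolist())
    (c,sz,a)=cv2.minAreaRect((Q[:,:2]*1000).astype(np.float32));print(np.round(c,1),np.round(sz,1),round(a,1))
    A=np.c_[Q[:,:2],np.ones(len(Q))];print('tilt',np.linalg.lstsq(A,Q[:,2],rcond=None)[0].round(4))
```

```text
2.6 [0.5481 0.1925 0.2408] [[0.4349, 0.9005, 0.0012], [0.9005, -0.4349, 0.0007], [0.0011, 0.0008, -1.0]]
scale z 0.02326179200910008 1333
[ 322  311   85   25 1333] [ 617.6 -126.1] [21.3 87.7] 85.0
edge yaw -5.1768794 44 0.016280594364616752 0.5990716 -0.09986042
held 0.068 45424 [[-0.0244, -0.0659, 0.0748], [0.0242, 0.0001, 0.0783], [0.052, 0.0655, 0.08]]
[-1.5 -0.3] [107.8 134.7] 0.1
tilt [-0.0006  0.0007  0.0783]
held 0.035 8603 [[-0.0312, -0.0108, 0.0352], [0.0056, -0.0002, 0.0444], [0.0306, 0.0108, 0.0488]]
[-0.8  0.7] [24.  64.4] 86.3
tilt [0.0092 0.0004 0.0437]
```

View pics/c0.png

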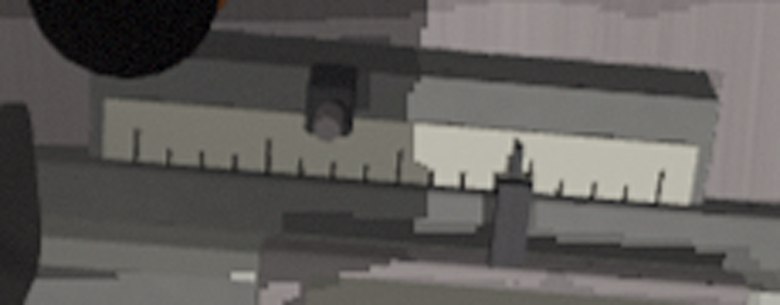

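The crop gives the pointer tip at (517,143) and the collar's blade tip at about (329,138), with the collar on the robot side. The gauge's yaw is -5.0° and the lid sits level in the hand. I'll carry it over the tub.

Request:
{"op": "move_arm", "data": {"steps": "-0.025 0.016 0 0 0 -0.04 1;-0.06 0.039 0 0 0 -0.08 1;-0.1 0.065 0 0 0 -0.12 1;-0.14 0.091 0 0 0 -0.16 1;-0.18 0.117 0 0 0 -0.2 1;-0.22 0.143 0 0 0 -0.24 1;-0.26 0.169 0 0 0 -0.28 1;-0.295 0.191 0 0 0 -0.32 1;-0.32 0.208 0 0 0 -0.35 1;-0.334 0.217 0 0 0 -0.363 1"}}

```text
time_s: 3.65
tcp_pos: [0.5974, -0.2058, 0.2383]
orientation: [[0.089, 0.996, -0.002], [0.996, -0.089, -0.0], [-0.0, -0.002, -1.0]]
ft_force: [-0.2, 0.8, -1.9]
finger_gap: 0.0146
grasp_force: 87.9
```

Run:
```python
from h import *
d=grab('side','side3');d3=grab('scene','scene3')
s=arm.observe();t=np.array(s['tcp_pos']);R=np.array(s['orientation']);print(s['time_s'],t.round(4),R.round(4).tolist(),s['ft_force'])
e=np.array([.598,-.2027,t[2]])-t;print('err tool',e@R,'yaw',np.degrees(np.arctan2(R[1,1],R[0,1])))
w=load('wrist0');p=onz(w,352.4,317.2,.028);m=onz(w,297,315.4,.028);g=np.radians(-5);print(p,m,'travel',(p-m)[:2]@[np.cos(g),np.sin(g)])
C=cloud(w);print(C[314:318,297],C[318,352])
for k,dd in(('side',d),('scene',d3)):
    C=cloud(dd);m=(dd['depth']>0)&(abs(C[...,2]-(t[2]-.078))<.008)&(np.hypot(C[...,0]-t[0],C[...,1]-t[1])<.09)
    hs=cv2.cvtColor(dd['image'],cv2.COLOR_BGR2HSV);m&=(hs[...,2]>60)
    P=C[m];(c,sz,a)=cv2.minAreaRect((P[:,:2]*1000).astype(np.float32)); print(k,len(P),np.round(c,1),np.round(sz,1),round(a,1),np.median(P[:,2]).round(4))
```

```text
3.75 [ 0.5974 -0.2053  0.2383] [[0.0898, 0.996, -0.0024], [0.996, -0.0898, -0.0004], [-0.0006, -0.0023, -1.0]] [ 0.20089434  0.35260492 -1.9157994 ]
err tool [ 2.69035364e-03  3.81766906e-04 -2.40147524e-06] yaw -5.151791312485841
[ 0.60564117 -0.11642964  0.028     ] [ 0.54948003 -0.11439363  0.028     ] travel 0.056124886035420464
[[ 0.55105411 -0.10138995  0.04887494]
 [ 0.55111612 -0.10183551  0.04999699]
 [ 0.55105107 -0.10322642  0.04940138]
 [ 0.5489993  -0.11955257  0.02199622]] [ 0.60527835 -0.11747993  0.0277494 ]
side 743 [ 597.4 -208.7] [112.9 136.6] 85.1 0.1604
scene 1731 [ 599.  -206.9] [108.5 137. ] 84.9 0.1611
```

Request:
{"op": "move_arm", "data": {"steps": "0.003 0 0 0 0.002 -0.003 1;0.003 0 0 0 0.002 -0.003 1;0.003 0 0.015 0 0.002 -0.003 1;0.003 0 0.026 0 0.002 -0.003 1;0.003 0 0.031 0 0.002 -0.003 1;0.003 0 0.035 0 0.002 -0.003 1;0.003 0 0.038 0 0.002 -0.003 1;0.003 0 0.038 0 0.002 -0.003 1"}}

```text
time_s: 4.55
tcp_pos: [0.5984, -0.1996, 0.2017]
orientation: [[0.084, 0.996, -0.0], [0.996, -0.084, 0.002], [0.002, -0.0, -1.0]]
ft_force: [0.2, -0.1, -1.2]
finger_gap: 0.0146
grasp_force: 88.0
```

Run:
```python
from h import *
s=arm.observe();t=np.array(s['tcp_pos']);R=np.array(s['orientation']);print(s['time_s'],t.round(4),R.round(4).tolist(),s['ft_force'],s['ft_torque'])
```

```text
4.55 [ 0.5984 -0.1996  0.2017] [[0.0838, 0.9965, -0.0001], [0.9965, -0.0838, 0.0021], [0.0021, -0.0003, -1.0]] [ 0.22098299 -0.11008581 -1.22402072] [-0.0089671  -0.0063005   0.00277547]
```

Request:
{"op": "move_arm", "data": {"steps": "-0.002 0 0 0 0 0 1;-0.002 0 0 0 0 0 1;-0.002 0 0 0 0 0 1;-0.002 0 0 0 0 0 1"}}

```text
time_s: 4.95
tcp_pos: [0.5983, -0.2017, 0.202]
orientation: [[0.084, 0.996, 0.0], [0.996, -0.084, 0.002], [0.002, 0.0, -1.0]]
ft_force: [0.7, -0.5, -1.2]
finger_gap: 0.0143
grasp_force: 88.0
```

Run:
```python
from h import *
s=arm.observe();t=np.array(s['tcp_pos']);print(t.round(4),s['ft_force'])
for k in('side','scene'):
    dd=grab(k,k+'4');C=cloud(dd);m=(dd['depth']>0)&(abs(C[...,2]-(t[2]-.078))<.006)&(np.hypot(C[...,0]-t[0],C[...,1]-t[1])<.09)
    hs=cv2.cvtColor(dd['image'],cv2.COLOR_BGR2HSV);m&=(hs[...,2]>60)
    P=C[m];(c,sz,a)=cv2.minAreaRect((P[:,:2]*1000).astype(np.float32)); print(k,len(P),np.round(c,1),np.round(sz,1),round(a,1),np.median(P[:,2]).round(4))
```

```text
[ 0.5983 -0.2017  0.202 ] [ 0.69578572 -0.47372547 -1.17828089]
side 725 [ 597.2 -203. ] [111.1 136.5] 86.6 0.1241
scene 1592 [ 598.2 -200.5] [108.9 139.5] 85.4 0.1248
```

Request:
{"op": "move_arm", "data": {"steps": "-0.001 0.0005 0 0 0 0 1;-0.001 0.0005 0.003 0 0 0 1;-0.001 0.0005 0.006 0 0 0 1;-0.001 0.0005 0.008 0 0 0 1;-0.001 0.0005 0.008 0 0 0 1"}}

```text
time_s: 5.55
tcp_pos: [0.5988, -0.2029, 0.1939]
orientation: [[0.084, 0.996, 0.0], [0.996, -0.084, 0.002], [0.002, 0.0, -1.0]]
ft_force: [1.1, -1.2, -1.3]
finger_gap: 0.0144
grasp_force: 88.1
```

Request:
{"op": "move_arm", "data": {"steps": "0 0 0.002 0 0 0 1;0 0 0.004 0 0 0 1;0 0 0.006 0 0 0 1;0 0 0.008 0 0 0 1;0 0 0.008 0 0 0 1"}}

```text
time_s: 6.05
tcp_pos: [0.5984, -0.2027, 0.1851]
orientation: [[0.084, 0.996, -0.001], [0.996, -0.084, 0.002], [0.002, -0.001, -1.0]]
ft_force: [2.2, -2.2, -6.5]
finger_gap: 0.0142
grasp_force: 87.7
```

Request:
{"op": "move_arm", "data": {"steps": "0 0 0.002 0 0 0 1;0 0 0.004 0 0 0 1;0 0 0.005 0 0 0 1;0 0 0.006 0 0 0 1;0 0 0.006 0 0 0 1"}}

```text
time_s: 6.55
tcp_pos: [0.5987, -0.2028, 0.1821]
orientation: [[0.084, 0.996, 0.001], [0.996, -0.084, 0.001], [0.002, 0.001, -1.0]]
ft_force: [-13.7, 2.8, 36.9]
finger_gap: 0.0144
grasp_force: 94.4
```

Run:
```python
from h import *
s=arm.observe();t=np.array(s['tcp_pos']);R=np.array(s['orientation']);print(t.round(4),s['ft_force'],s['ft_torque'])
d=grab('wrist','wrist5');C=cloud(d);ok=d['depth']>0;q=(C-t)@R
m=ok&(q[...,2]>.068)&(q[...,2]<.09)&(abs(q[...,1])<.06)&(q[...,0]<.05)&(abs(q[...,0])<.065)&(abs(q[...,1])>.015)
Q=C[m];A=np.c_[Q[:,:2]-t[:2],np.ones(len(Q))];print('top plane',np.linalg.lstsq(A,Q[:,2],rcond=None)[0].round(4),len(Q))
for k in('side','scene'):
    dd=grab(k,k+'5');C=cloud(dd);hs=cv2.cvtColor(dd['image'],cv2.COLOR_BGR2HSV)
    m=(dd['depth']>0)&(abs(C[...,2]-.105)<.008)&(np.hypot(C[...,0]-t[0],C[...,1]-t[1])<.08)&(hs[...,2]>60)
    P=C[m];A=np.c_[P[:,:2]-t[:2],np.ones(len(P))];print(k,np.linalg.lstsq(A,P[:,2],rcond=None)[0].round(4),np.median(P[:,2]))
```

```text
[ 0.5987 -0.2028  0.1821] [-13.71758356   2.77636987  36.92116721] [0.4454529  2.72265013 0.06337052]
top plane [-0.0004  0.0012  0.1038] 32132
side [0.0021 0.0061 0.1042] 0.1043277316373995
scene [-0.0094  0.0101  0.1052] 0.10510611823390267
```

View pics/wrist5.png

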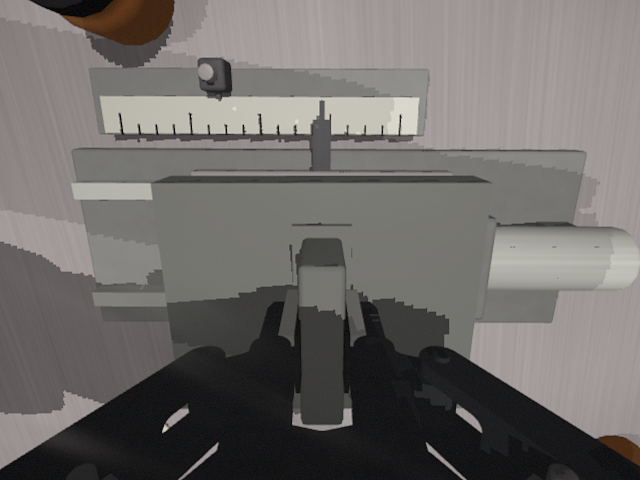

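The view shows the lid flat over the tub with its top plane at 0.1038 m, level, so it has snapped. The pointer tip is at (321,101) and the blade tip at (217,98). I'll relieve the press and compute the travel.

Request:
{"op": "move_arm", "data": {"steps": "0 0 -0.001 0 0 0 1;0 0 -0.002 0 0 0 1;0 0 -0.002 0 0 0 1"}}

```text
time_s: 7.0
tcp_pos: [0.5987, -0.2028, 0.1822]
orientation: [[0.084, 0.996, 0.0], [0.996, -0.084, 0.002], [0.002, 0.0, -1.0]]
ft_force: [-3.6, -0.8, 9.1]
finger_gap: 0.0148
grasp_force: 90.1
```

Run:
```python
from h import *
s=arm.observe();print(s['tcp_pos'],s['ft_force'])
d=load('wrist5');C=cloud(d);g=np.radians(-5);ax=np.array([np.cos(g),np.sin(g)])
print(C[96:104,321].round(4)[::2],C[92:101,217].round(4)[::2])
for zm in(.022,.028,.034):
    p=onz(d,321.5,101,.028);m=onz(d,217,98,zm);print(zm,p.round(4),m.round(4),(p-m)[:2]@ax)
cv2.imwrite('pics/c5.png',cv2.resize(d['image'][45:150,180:340],(800,525),interpolation=cv2.INTER_CUBIC))
```

```text
[ 0.59869483 -0.20277265  0.182233  ] [-3.56854692 -0.78438113  9.13079311]
[[ 0.606  -0.1146  0.023 ]
 [ 0.6059 -0.1157  0.0225]
 [ 0.6058 -0.1168  0.0231]
 [ 0.6057 -0.1181  0.0294]] [[ 0.55   -0.1083  0.0312]
 [ 0.5494 -0.1092  0.0294]
 [ 0.5492 -0.1102  0.0295]
 [ 0.5493 -0.1113  0.0307]
 [ 0.5476 -0.1119  0.0245]]
0.022 [ 0.606  -0.1175  0.028 ] [ 0.5471 -0.1107  0.022 ] 0.059286153834543304
0.028 [ 0.606  -0.1175  0.028 ] [ 0.5487 -0.1111  0.028 ] 0.057741445362167104
0.034 [ 0.606  -0.1175  0.028 ] [ 0.5502 -0.1115  0.034 ] 0.0561967368897909
```

View pics/c5.png

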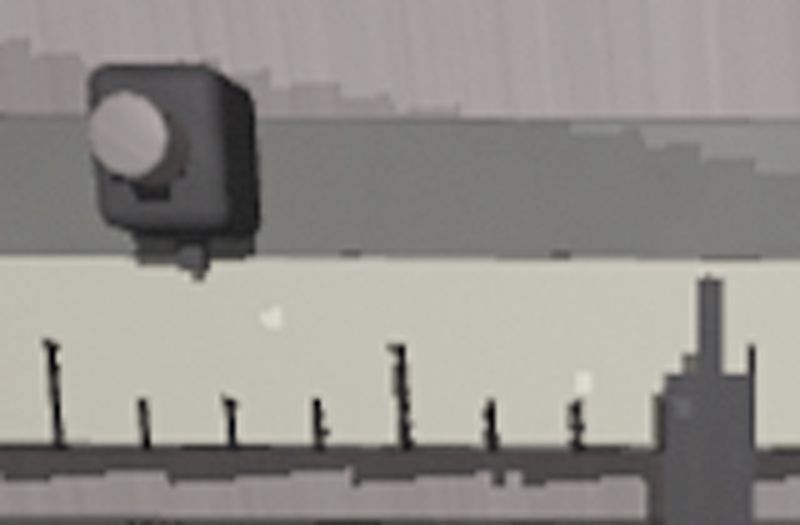

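The crop puts the blade tip at px (219.6,100.4) and the pointer at (322,101), so the travel is about 56 mm. I'll draw out slowly.

Request:
{"op": "move_arm", "data": {"steps": "0 -0.002 -0.0003 0 0 0 1;0 -0.005 -0.0005 0 0 0 1;0 -0.008 -0.0005 0 0 0 1;0 -0.011 -0.0005 0 0 0 1;0 -0.014 -0.0005 0 0 0 1;0 -0.017 -0.0005 0 0 0 1;0 -0.020 -0.0005 0 0 0 1;0 -0.023 -0.0005 0 0 0 1;0 -0.026 -0.0005 0 0 0 1;0 -0.028 -0.0005 0 0 0 1"}}

```text
time_s: 8.0
tcp_pos: [0.5706, -0.2002, 0.1823]
orientation: [[0.084, 0.996, 0.0], [0.996, -0.084, 0.002], [0.002, -0.0, -1.0]]
ft_force: [5.1, 0.5, -4.3]
finger_gap: 0.0146
grasp_force: 88.2
```

Request:
{"op": "move_arm", "data": {"steps": "0 -0.002 0 0 0 0 1;0 -0.005 0 0 0 0 1;0 -0.008 0 0 0 0 1;0 -0.011 0 0 0 0 1;0 -0.014 0 0 0 0 1;0 -0.017 0 0 0 0 1;0 -0.019 0 0 0 0 1;0 -0.021 0 0 0 0 1;0 -0.021 0 0 0 0 1"}}

```text
time_s: 8.9
tcp_pos: [0.5499, -0.1984, 0.1824]
orientation: [[0.084, 0.996, 0.001], [0.996, -0.084, 0.002], [0.002, 0.0, -1.0]]
ft_force: [6.7, 0.5, -5.8]
finger_gap: 0.0144
grasp_force: 88.0
```

Run:
```python
from h import *
s=arm.observe();t=np.array(s['tcp_pos']);print(t,s['ft_force']);ax=np.array([np.cos(np.radians(5)),-np.sin(np.radians(5))])
print('moved',([.5987,-.2028]-t[:2])@ax)
d=grab('wrist','wrist6')
cv2.imwrite('pics/c6.png',cv2.resize(d['image'][40:180,200:420],(792,504),interpolation=cv2.INTER_CUBIC))
```

```text
[ 0.54991237 -0.19837716  0.182356  ] [ 6.74457192  0.54882    -5.76697218]
moved 0.04898745382039513
```

View pics/c6.png

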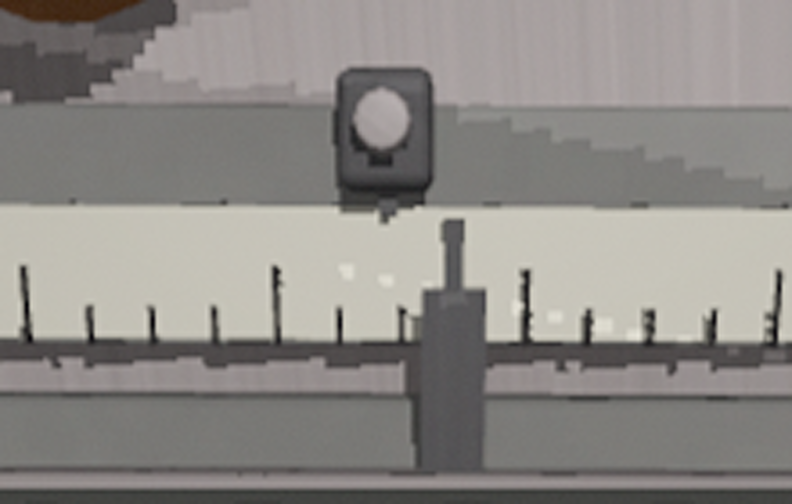

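The pointer at crop (453,222) is still short of the blade tip at (387,217). Working out the gap.

Run:
```python
from h import *
d=load('wrist6');ax=np.array([np.cos(np.radians(5)),-np.sin(np.radians(5))])
p=onz(d,200+453/3.6,40+222/3.6,.028)
for z in(.028,.031): print((p-onz(d,200+386.5/3.6,40+217/3.6,z))[:2]@ax)
```

```text
0.010245500899377619
0.010138650359345988
```

Request:
{"op": "move_arm", "data": {"steps": "0 -0.002 0 0 0 0 1;0 -0.004 0 0 0 0 1;0 -0.006 0 0 0 0 1;0 -0.008 0 0 0 0 1;0 -0.009 0 0 0 0 1;0 -0.0095 0 0 0 0 1;0 -0.0095 0 0 0 0 1"}}

```text
time_s: 9.65
tcp_pos: [0.5407, -0.1975, 0.1823]
orientation: [[0.084, 0.996, 0.001], [0.996, -0.084, 0.002], [0.002, 0.001, -1.0]]
ft_force: [7.7, 0.8, -6.9]
finger_gap: 0.0145
grasp_force: 87.9
```

Run:
```python
from h import *
s=arm.observe();print(s['tcp_pos'],s['ft_force'])
d=grab('wrist','wrist7')
cv2.imwrite('pics/c7.png',cv2.resize(d['image'][40:180,200:420],(792,504),interpolation=cv2.INTER_CUBIC))
```

```text
[ 0.54070297 -0.19753118  0.18233876] [ 7.71184064  0.80758303 -6.87372858]
```

View pics/c7.png

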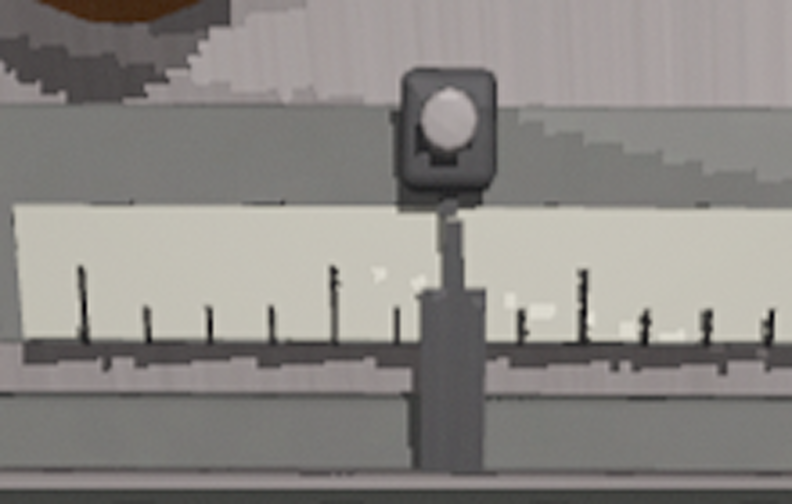

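The pointer (452) and the blade tip (449) line up to within about 0.5 mm. I'll hold, easing the upward pull slightly.

Request:
{"op": "move_arm", "data": {"steps": "0 0 0.0004 0 0 0 1;0 0 0.0004 0 0 0 1;0 0 0.0004 0 0 0 1;0 0 0.0004 0 0 0 1;0 0 0.0004 0 0 0 1;0 0 0.0004 0 0 0 1;0 0 0.0004 0 0 0 1;0 0 0.0004 0 0 0 1;0 0 0.0004 0 0 0 1;0 0 0.0004 0 0 0 1"}}

```text
time_s: 10.7
tcp_pos: [0.541, -0.1976, 0.1823]
orientation: [[0.084, 0.997, 0.002], [0.997, -0.084, 0.002], [0.002, 0.002, -1.0]]
ft_force: [8.3, 1.7, -0.8]
finger_gap: 0.0146
grasp_force: 88.7
```

Request:
{"op": "move_arm", "data": {"steps": "0 0 0 0 0 0 1;0 0 0 0 0 0 1;0 0 0 0 0 0 1;0 0 0 0 0 0 1;0 0 0 0 0 0 1;0 0 0 0 0 0 1"}}

```text
time_s: 11.3
tcp_pos: [0.541, -0.1976, 0.1823]
orientation: [[0.084, 0.996, 0.002], [0.996, -0.084, 0.002], [0.002, 0.002, -1.0]]
ft_force: [8.8, 1.6, -1.1]
finger_gap: 0.0147
grasp_force: 88.7
```

Request:
{"op": "move_arm", "data": {"steps": "0 0.002 0 0 0 0 1;0 0.005 0 0 0 0 1;0 0.008 0 0 0 0 1;0 0.011 0 0 0 0 1;0 0.014 0 0 0 0 1;0 0.017 0 0 0 0 1;0 0.020 0 0 0 0 1;0 0.023 0 0 0 0 1;0 0.026 0 0 0 0 1;0 0.029 0 0 0 0 1"}}

```text
time_s: 12.3
tcp_pos: [0.5697, -0.2001, 0.1823]
orientation: [[0.084, 0.996, 0.001], [0.996, -0.084, 0.002], [0.002, 0.001, -1.0]]
ft_force: [4.6, 2.1, 2.6]
finger_gap: 0.0148
grasp_force: 89.2
```

Request:
{"op": "move_arm", "data": {"steps": "0 0.003 0 0 0 0 1;0 0.006 0 0 0 0 1;0 0.009 0 0 0 0 1;0 0.012 0 0 0 0 1;0 0.015 0 0 0 0 1;0 0.018 0 0 0 0 1;0 0.021 0 0 0 0 1;0 0.024 0 0 0 0 1;0 0.026 0 0 0 0 1;0 0.026 0 0 0 0 1"}}

```text
time_s: 13.3
tcp_pos: [0.5954, -0.2024, 0.1822]
orientation: [[0.084, 0.996, 0.0], [0.996, -0.084, 0.002], [0.002, 0.0, -1.0]]
ft_force: [3.1, 2.2, 8.0]
finger_gap: 0.0145
grasp_force: 90.0
```

Request:
{"op": "move_arm", "data": {"steps": "0 0.001 0 0 0 0 1;0 0.002 0 0 0 0 1;0 0.003 0 0 0 0 1;0 0.003 0 0 0 0 1"}}

```text
time_s: 13.7
tcp_pos: [0.5971, -0.2026, 0.1822]
orientation: [[0.084, 0.996, -0.003], [0.996, -0.084, 0.002], [0.002, -0.003, -1.0]]
ft_force: [-9.1, 4.2, 15.4]
finger_gap: 0.0145
grasp_force: 91.1
```

Request:
{"op": "move_arm", "data": {"steps": "0 -0.001 -0.0005 0 0 0 1;0 -0.001 -0.0005 0 0 0 1;0 -0.001 -0.0005 0 0 0 0.75;0 -0.001 -0.0005 0 0 0 0.5;0 -0.001 -0.0005 0 0 0 0.5;0 -0.001 -0.0005 0 0 0 0.5;0 -0.001 -0.0005 0 0 0 0.5"}}

```text
time_s: 14.4
tcp_pos: [0.5972, -0.2026, 0.1824]
orientation: [[0.084, 0.996, -0.0], [0.996, -0.084, 0.002], [0.002, -0.0, -1.0]]
ft_force: [0.4, -0.3, -0.7]
finger_gap: 0.0425
grasp_force: 0.0
```

Request:
{"op": "move_arm", "data": {"steps": "0 0 -0.01 0 0 0 0.5;0 0 -0.03 0 0 0 0.5;0 0 -0.06 0 0 0 0.5;0 0 -0.09 0 0 0 0.5;0 0 -0.12 0 0 0 0.5;0 0 -0.12 0 0 0 0.5"}}

```text
time_s: 15.0
tcp_pos: [0.598, -0.2031, 0.307]
orientation: [[0.084, 0.996, 0.006], [0.996, -0.084, 0.0], [0.001, 0.006, -1.0]]
ft_force: [-0.8, -0.1, -0.3]
finger_gap: 0.0427
grasp_force: 0.0
```

Run:
```python
from h import *
s=arm.observe();t=np.array(s['tcp_pos']);print(s['time_s'],t,s['ft_force'],s['finger_gap'])
d=grab('wrist','wrist8');a=grab('scene','scene8')['image'];grab('side','side8')
C=cloud(d);m=(d['depth']>0)&(abs(C[...,2]-.104)<.006)&(np.hypot(C[...,0]-.598,C[...,1]+.203)<.09)
P=C[m];c,sz,an=cv2.minAreaRect((P[:,:2]*1000).astype(np.float32));print(c,sz,an)
A=np.c_[P[:,:2]-[.598,-.203],np.ones(len(P))];print(np.linalg.lstsq(A,P[:,2],rcond=None)[0].round(4))
cv2.imwrite('pics/c8.png',np.hstack([cv2.resize(d['image'],(400,300)),cv2.resize(a[230:450,150:443],(400,300))]))
```

```text
15.0 [ 0.59796209 -0.20308632  0.3069714 ] [-0.75099499 -0.1030778  -0.29298921] 0.0427150677675332
(596.2487182617188, -204.73219299316406) (107.75779724121094, 134.1837615966797) 85.08306121826172
[-1.00e-04  3.00e-04  1.04e-01]
```

View pics/c8.png

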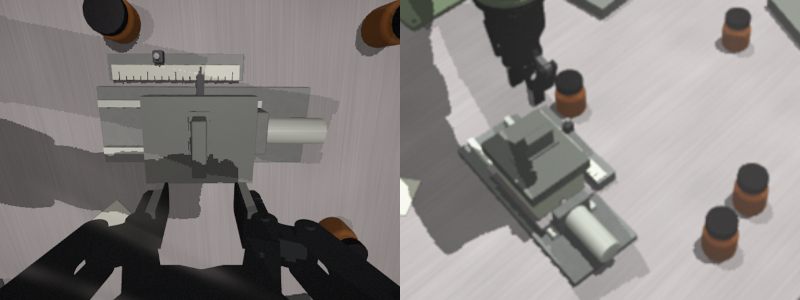

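The lid is level and flush at 0.104 m, the sled is at home and the jars are standing. Handing in.

```bash
python3 -c "
from h import *
print(arm.job_done())"
```

```text
the job is handed in; nothing more can be done
None
```

I handed the job in at about 15 s with the lid snapped on flush and level. The sled was drawn to within about 0.5 mm of the mark and held for about 1.6 s, then eased back to the home stop and released; no jar was knocked over.

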